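Find the rocking corner of the weighing slab and press its shim flat

TASK

One corner of the marble weighing slab rocks: press down on its corners with a fingertip until you find the one that sinks, and press that one right down. Then push the shim leaf beside that corner down flat on its pad, and leave it so. Leave the other three shim leaves standing, do not lift or shift the slab, and do not disturb the glassware and other things around and on it.

Things in the scene. Friction and masses are not known exactly. Their poses are not given: they have to be found in the camera images.
- stand: Flat aluminium levelling stand fixed to the bench, 170 x 350 mm, 10 mm thick. Origin: centre of its underside, on the bench (z = 0); x roughly away from the robot, y roughly to its left ('near/far', 'left/right' below are along these). The slab lies on four look-alike packers on it, at x +-60, y +-80 mm: three firm, one springy, hidden under any of the corners.
- slab: Loose marble weighing slab, 160 (x) x 200 (y) x 14 mm, 1.5 kg, centred on the stand, same axes. Origin: centre of its underside, 28 mm above the bench; its top is at 42 mm. Pressed, the corner over the springy packer gives from about 2.5 N, sinks 5 mm, is right down at about 4 N and springs back; the other corners stay firm (under 1 mm).
- corner_nl (a point): Point on top of the slab over its near left packer, the place to press that corner: x -60, y +80 mm from the slab's centre; 42 mm above the bench when not pressed.
- tab_nl (a joint): Hinge angle of the near left shim leaf, rad: 0 = standing 25 degrees up, 0.45 = flat on its pad (stop). Starts at 0 to 0.08, stays where it is left; 2 to 6 N near its free end moves it. As it goes flat it slides a steel shim block in under that corner of the slab, which then cannot sink any more.
- leaf_nl (a point): Where to push the near left shim leaf: on its upper face, 36 mm from the hinge. Steel flap 30 (x) x 47 (y) x 4 mm beside the slab's left edge, rising outwards from a hinge along the stand's x, at x -55, y +120 mm from the stand's centre and 22 mm above the bench. Flat, this point is at y +156 mm, 24 mm above the bench.
- pin_nl (a joint): Brass witness pin under the slab near its near left corner, m pushed down: 0 at the start; if that corner is pressed right down the slab pushes the pin down 3 to 4 mm and it stays down. At a firm corner it moves under 1 mm.
- corner_nr (a point): Point on top of the slab over its near right packer, the place to press that corner: x -60, y -80 mm from the slab's centre; 42 mm above the bench when not pressed.
- tab_nr (a joint): Hinge angle of the near right shim leaf, rad: 0 = standing 25 degrees up, 0.45 = flat on its pad (stop). Starts at 0 to 0.08, stays where it is left; 2 to 6 N near its free end moves it. As it goes flat it slides a steel shim block in under that corner of the slab, which then cannot sink any more.
- leaf_nr (a point): Where to push the near right shim leaf: on its upper face, 36 mm from the hinge. Steel flap 30 (x) x 47 (y) x 4 mm beside the slab's right edge, rising outwards from a hinge along the stand's x, at x -55, y -120 mm from the stand's centre and 22 mm above the bench. Flat, this point is at y -156 mm, 24 mm above the bench.
- pin_nr (a joint): Brass witness pin under the slab near its near right corner, m pushed down: 0 at the start; if that corner is pressed right down the slab pushes the pin down 3 to 4 mm and it stays down. At a firm corner it moves under 1 mm.
- corner_fl (a point): Point on top of the slab over its far left packer, the place to press that corner: x +60, y +80 mm from the slab's centre; 42 mm above the bench when not pressed.
- tab_fl (a joint): Hinge angle of the far left shim leaf, rad: 0 = standing 25 degrees up, 0.45 = flat on its pad (stop). Starts at 0 to 0.08, stays where it is left; 2 to 6 N near its free end moves it. As it goes flat it slides a steel shim block in under that corner of the slab, which then cannot sink any more.
- leaf_fl (a point): Where to push the far left shim leaf: on its upper face, 36 mm from the hinge. Steel flap 30 (x) x 47 (y) x 4 mm beside the slab's left edge, rising outwards from a hinge along the stand's x, at x +55, y +120 mm from the stand's centre and 22 mm above the bench. Flat, this point is at y +156 mm, 24 mm above the bench.
- pin_fl (a joint): Brass witness pin under the slab near its far left corner, m pushed down: 0 at the start; if that corner is pressed right down the slab pushes the pin down 3 to 4 mm and it stays down. At a firm corner it moves under 1 mm.
- corner_fr (a point): Point on top of the slab over its far right packer, the place to press that corner: x +60, y -80 mm from the slab's centre; 42 mm above the bench when not pressed.
- tab_fr (a joint): Hinge angle of the far right shim leaf, rad: 0 = standing 25 degrees up, 0.45 = flat on its pad (stop). Starts at 0 to 0.08, stays where it is left; 2 to 6 N near its free end moves it. As it goes flat it slides a steel shim block in under that corner of the slab, which then cannot sink any more.
- leaf_fr (a point): Where to push the far right shim leaf: on its upper face, 36 mm from the hinge. Steel flap 30 (x) x 47 (y) x 4 mm beside the slab's right edge, rising outwards from a hinge along the stand's x, at x +55, y -120 mm from the stand's centre and 22 mm above the bench. Flat, this point is at y -156 mm, 24 mm above the bench.
- pin_fr (a joint): Brass witness pin under the slab near its far right corner, m pushed down: 0 at the start; if that corner is pressed right down the slab pushes the pin down 3 to 4 mm and it stays down. At a firm corner it moves under 1 mm.
- weight: Loose brass calibration weight, 20 mm diameter, 30 mm tall, standing on the middle of the slab; origin under it. Leave alone.
- dish: Loose white porcelain dish, 44 mm diameter, 12 mm tall, on the middle of the slab; origin under it. Leave alone.
- beaker_big: Loose glass beaker, 68 mm diameter, 90 mm tall, left of the stand; origin under it. Leave alone.
- beaker_small: Loose glass beaker, 52 mm diameter, 65 mm tall, right of the stand; origin under it. Leave alone.
- reagent: Loose black bottle, 60 mm diameter, 115 mm tall, right of the stand; origin under it. Leave alone.
- spatula: Loose steel spatula 170 mm long, lying flat left of the stand and nearer the robot. Leave alone.

How it is judged:
By the outcome, as a careful person would: the job done as asked, in the order asked, and still so for the second after the job is handed in, with the robot touching nothing.
It also fails if it takes over 54 s, if anything falls off the work surface, if the arm or the gripper's body presses on something with over 40 N, if the wrist force passes 120 N, or if a joint passes its speed limit or range.

ROBOT

A 6-joint arm with a two-finger parallel gripper is mounted at the origin on the work surface. World frame = base frame: x ahead of the robot, y to its left, z up, the work surface at z = 0. Lengths are in m, angles in rad, forces in N, time in s.
With the tool pointing down it reaches from about 0.375 to 0.9 m from the base axis. Payload 3.1 kg.
Tool frame: the origin (TCP) lies on the front face of the gripper's body, between the roots of the fingers; the fingertips stand 73 mm ahead of it and the grasp point (between the pads) lies 54 mm ahead of it (manip.tips_ahead is the distance from the TCP to the fingertips, in m); z points along the fingers, y is the line along which they close (so a half turn about z gives the same grasp; the last joint's range is limited). The gripper opens to 85 mm and grips with 20 to 120 N. Pads are 22 mm wide; open, the fingers measure 114 mm over their backs; the gripper's body (76 mm by 85 mm) begins 54 mm behind the grasp point. The pads swing forward as they close: fully open they stand 13 mm farther back than shut.
Start: joints at [-1.317, 0.527, 1.433, -0, 1.181, -0.178], TCP at [0.262, -0.568, 0.304] pointing down, gripper open.
Joint ranges: [-3.08, 3.08], [-0.75, 2.2], [0.22, 2.44], [-1.43, 4.57], [0, 2.65], [-2.85, 2.85]. Speed limits (rad/s): [2.79, 2.79, 3.14, 3.14, 3.14, 3.14].

INTERFACE

Orientations are given as a unit quaternion [x, y, z, w].
In Python, from station import sense, eyes, workorder, manip gives the robot as it stands.
- The arm moves only by the shell command python3 -m inch 'ROWS' [OPENING] [FORCE]. ROWS is JSON, a list of rows, each an object of numbers: "dx", "dy", "dz": the shift along the tool's x, y, z in cm; "wx", "wy", "wz": the turn, a rotation vector about the tool's x, y, z in degrees. In form: [{"dx": .., "dy": .., "dz": .., "wx": .., "wy": .., "wz": ..}, ...]. A call has 1 to 10 rows; each row shifts and turns the commanded pose from where the row before left it, along the tool's axes as they then stand; what a row does not reach is not made up. A row lasts 1/8 s, in which the tool goes at most 62.5 mm and 10.7 degrees, less where a joint would pass 70% of its speed; a pose out of reach is approached as far as the arm can. A call with a gripper value outside its range is refused whole. OPENING is the opening, from 0 (shut) to 1 (fully open), set as the call begins (- or left out, the last holds). The fingers move at their own pace and stop on an object; FORCE is the grip in N (left out, the last holds). Time passes only in rows, so rows that do not move let the fingers close. It gives the time, the measured TCP pose, the force, the opening and the grip force at its end, in the units of the state.
- sense(): the state, without advancing time (a new reading comes with each control period).
- eyes.snapshot(name): name is "scene" or "top" or "wrist"; returns the picture (400x640x3 uint8, red, green, blue); there is no depth.
- eyes.camera_params(name): a dict with "fx", "fy", "cx", "cy" (pixels), "rvec" (rotation vector, rad) and "tvec" (3), from world to camera coordinates, as OpenCV has them. Camera axes: x right, y down, z forward; pixel columns grow to the right and rows downward; lengths in m; the calibration is good to about 2 mm. A picture is of the moment at which its call begins: read the wrist's pose just before it. camera_params takes no time and is no camera call; for the wrist camera it gives the pose at the moment of the call.
- workorder.sign_off(): hands the job in; it is judged then, once.
The state is a dict: "t": time; "q": joint angles; "qd": joint speeds; "tau": joint torques, N m; "tcp_pos": TCP position; "tool_rot": TCP orientation; "force": force on the tool from outside, world axes, zero at the start; "ft_torque": the same for the moment, N m; "finger_gap": opening from 0.0 (shut) to 1.0 (fully open); "gripper_force": force on a finger pad.
Only numpy, scipy, OpenCV 4.12 (cv2) and the standard library are available. Lean on these libraries where they do the work, as an engineer would, in place of code of your own. Each camera call takes 0.05 s, during which the arm holds its last target. There are 200 camera calls.

## Working session

There is one attempt and no reset: what is moved stays moved. The work goes in short steps, Python scripts to look and compute and a shell command to move; the robot and the scene stay as the last step left them, time stands still between calls to the robot, and variables do not carry over. Pictures are saved under pics/ and viewed, at most 10 in all, crops included, and the job is handed in when it is done.

```bash
mkdir -p pics; ls; python3 - <<'E'
from station import sense, eyes, workorder, manip
import cv2
s=sense();print({k:s[k] for k in('t','tcp_pos','tool_rot','force','finger_gap')})
for n in('top','scene'):
    im=eyes.snapshot(n);cv2.imwrite(f'pics/{n}0.png',cv2.cvtColor(im,cv2.COLOR_RGB2BGR));print(eyes.camera_params(n))
E
```

```text
pics
{'t': 0.0, 'tcp_pos': array([ 0.26144233, -0.56707127,  0.30290984]), 'tool_rot': array([ 9.76780836e-01,  2.14238132e-01, -4.93678815e-05, -1.10376526e-03]), 'force': array([-0.12268048,  0.15524794,  0.17306748]), 'finger_gap': 0.9995388546007588}
{'fx': 473.3928458952149, 'fy': 473.3928458952149, 'cx': 321.9802979780382, 'cy': 202.41803157644614, 'rvec': array([ 2.17854368, -2.19524139,  0.08824769]), 'tvec': array([-0.00836827,  0.51610236,  1.09423256])}
{'fx': 481.2199886662372, 'fy': 481.2199886662372, 'cx': 321.29638108422955, 'cy': 208.2939265087155, 'rvec': array([ 1.2700552 ,  2.35951816, -0.89354071]), 'tvec': array([ 0.29543479, -0.26687939,  1.40145937])}
```

View pics/top0.png

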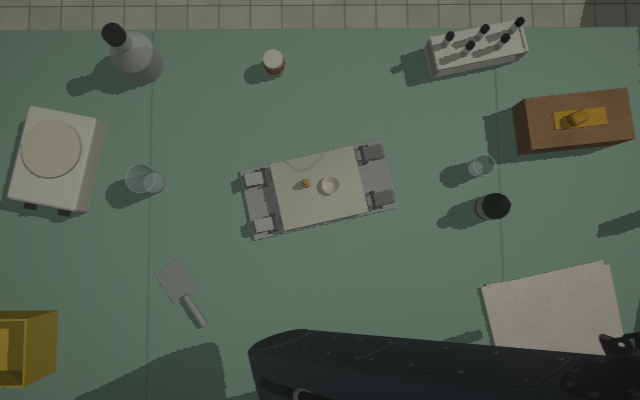

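View pics/scene0.png

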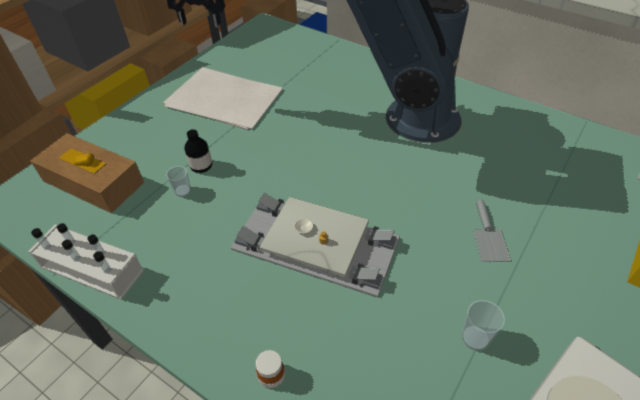

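The top view shows the stand at columns 240–397, rows 140–240, and the cream slab at columns 270–367, rows 147–230. The weight is near (306,183) and the dish near (329,186). World +x is up and +y is left in that picture.

```bash
cat > h.py <<'E'
import numpy as np, cv2
from station import sense, eyes, manip
def ray(cam,uv,z):
    P=eyes.camera_params(cam) if isinstance(cam,str) else cam
    R=cv2.Rodrigues(P['rvec'])[0]; c=-R.T@P['tvec']
    uv=np.atleast_2d(uv).astype(float)
    d=np.c_[(uv[:,0]-P['cx'])/P['fx'],(uv[:,1]-P['cy'])/P['fy'],np.ones(len(uv))]@R
    return c+d*((z-c[2])/d[:,2])[:,None]
def proj(cam,p):
    P=eyes.camera_params(cam)
    return cv2.projectPoints(np.atleast_2d(p).astype(float),P['rvec'],P['tvec'],np.array([[P['fx'],0,P['cx']],[0,P['fy'],P['cy']],[0,0,1]]),None)[0][:,0]
E
cat > m.py <<'E'
from h import *
pts={}
for n,box in(('top',(225,405,130,250)),('scene',(225,405,190,295))):
    im=cv2.imread(f'pics/{n}0.png'); hsv=cv2.cvtColor(im,cv2.COLOR_BGR2HSV).astype(int)
    x0,x1,y0,y1=box
    for nm,m,z in(('slab',(im[...,2].astype(int)-im[...,0]>8)&(hsv[...,2]>(130 if n=='top' else 150)),.042),('stand',~((hsv[...,0]>55)&(hsv[...,0]<100)&(hsv[...,1]>40)),.01)):
        k=np.zeros(m.shape,np.uint8);k[y0:y1,x0:x1]=m[y0:y1,x0:x1]*255
        k=cv2.morphologyEx(k,cv2.MORPH_OPEN,np.ones((3,3)))
        c=max(cv2.findContours(k,0,2)[0],key=cv2.contourArea)
        w=ray(n,c[:,0],z)[:,:2]*1000
        r=cv2.minAreaRect(w.astype(np.float32));b=cv2.boxPoints(r)
        print(n,nm,cv2.contourArea(c),'rect',np.round(r[0],1),np.round(r[1],1),round(r[2],2))
        pts[n]=c
        cv2.drawContours(im,[c],0,(0,0,255) if nm=='slab' else (255,0,0),1)
    cv2.imwrite(f'pics/{n}_d.png',cv2.resize(im[y0:y1,x0:x1],None,fx=3,fy=3,interpolation=2))
a=cv2.imread('pics/top_d.png');b=cv2.imread('pics/scene_d.png')
w=max(a.shape[1],b.shape[1]);h=a.shape[0]+b.shape[0]
o=np.zeros((h,w,3),np.uint8);o[:a.shape[0],:a.shape[1]]=a;o[a.shape[0]:,:b.shape[1]]=b
cv2.imwrite('pics/d0.png',cv2.resize(o,None,fx=min(1,600/h),fy=min(1,600/h)))
E
python3 m.py
```

```text
top slab 2642.5 rect [535.6  -7.8] [127.2 194.7] 12.39
top stand 10401.0 rect [549.6  -3.6] [172. 352.] 12.4
scene slab 4713.0 rect [552.2  -3.4] [156.7 197.1] 12.41
scene stand 9961.5 rect [543.6  -6.4] [195.8 355.2] 12.2
```

View pics/d0.png

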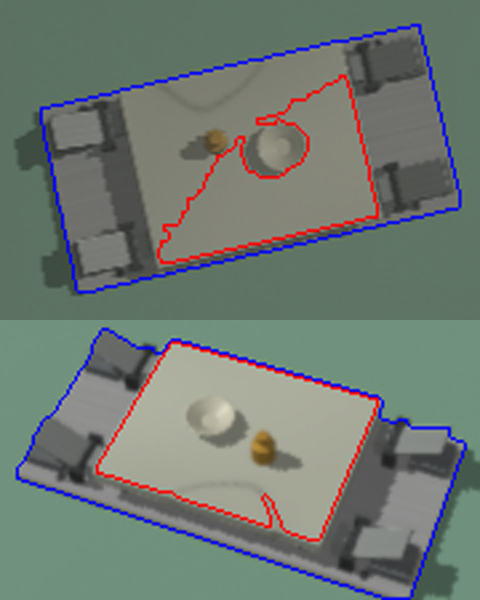

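The contours give two measurements that agree. The stand from the top camera measures 172×352 mm, centre (549.6,-3.6). The slab from the scene camera measures 157×197 mm, centre (552.2,-3.4). Both give a yaw of 12.4°. I'll use (0.551,-0.0035), 12.4°.

```bash
cat > go.py <<'E'
import sys
from h import *
from scipy.spatial.transform import Rotation as Ro
C=np.array([.551,-.0035]);a=np.radians(12.4)
S=np.array([[np.cos(a),-np.sin(a)],[np.sin(a),np.cos(a)]])
T={k+c:v for c,v in zip(('nl','nr','fl','fr'),((-1,1),(-1,-1),(1,1),(1,-1))) for k,v in((('c'),np.array(v)*(.06,.08)),('l',np.array(v)*(.055,.156)))} if 0 else {}
for c,v in zip(('nl','nr','fl','fr'),((-1,1),(-1,-1),(1,1),(1,-1))):
    T['c'+c]=C+S@(np.array(v)*(.06,.08)); T['l'+c]=C+S@(np.array(v)*(.055,.154))
s=sense();R=Ro.from_quat(s['tool_rot']).as_matrix()
print('t',round(s['t'],2),'tcp',s['tcp_pos'].round(4),'tipz',round(s['tcp_pos'][2]-manip.tips_ahead,4),'yaw',np.degrees(np.arctan2(R[1,0],R[0,0])).round(2),'F',s['force'].round(2),'gap',round(s['finger_gap'],2),manip.tips_ahead)
for k in sys.argv[1:]:
    d=np.r_[T[k],0]-np.r_[s['tcp_pos'][:2],0]
    print(k,T[k].round(4),'tool cm now',(R.T@d*100).round(2),'stand cm',(S.T@d[:2]*100).round(2))
E
python3 go.py cnr cnl cfr cfl
```

```text
t 0.1 tcp [ 0.2615 -0.5671  0.303 ] tipz 0.2304 yaw 24.74 F [-0.2   0.51 -0.07] gap 1.0 0.0726
cnr [ 0.5096 -0.0945] tool cm now [ 42.32 -32.54   0.08] stand cm [34.38 40.83]
cnl [0.4752 0.0617] tool cm now [ 45.74 -48.17   0.11] stand cm [34.38 56.83]
cfr [ 0.6268 -0.0687] tool cm now [ 54.04 -29.97   0.08] stand cm [46.38 40.83]
cfl [0.5924 0.0875] tool cm now [ 57.46 -45.6    0.11] stand cm [46.38 56.83]
```

```bash
python3 -m inch '[{"wz":6.15},{"wz":6.15},{}]' 0 20; python3 go.py cnr
```

```text
t 0.1 tcp [ 0.2615 -0.5671  0.303 ] tipz 0.2304 yaw 24.74 F [-0.2   0.51 -0.07] gap 1.0 0.0726
cnr [ 0.5096 -0.0945] tool cm now [ 42.32 -32.54   0.08] stand cm [34.38 40.83]invalid input at $[0]: expected keys dx, dy, dz, wx, wy, wz
```

```bash
python3 -m inch '[{"dx":0,"dy":0,"dz":0,"wx":0,"wy":0,"wz":6.15},{"dx":0,"dy":0,"dz":0,"wx":0,"wy":0,"wz":6.15},{"dx":3,"dy":-4,"dz":0,"wx":0,"wy":0,"wz":0},{"dx":3,"dy":-4,"dz":0,"wx":0,"wy":0,"wz":0},{"dx":3,"dy":-4,"dz":0,"wx":0,"wy":0,"wz":0},{"dx":3,"dy":-4,"dz":0,"wx":0,"wy":0,"wz":0},{"dx":3,"dy":-4,"dz":0,"wx":0,"wy":0,"wz":0},{"dx":3,"dy":-4,"dz":0,"wx":0,"wy":0,"wz":0},{"dx":3,"dy":-4,"dz":0,"wx":0,"wy":0,"wz":0},{"dx":0,"dy":0,"dz":0,"wx":0,"wy":0,"wz":0}]' 0 20; python3 go.py cnr
```

```text
t: 1.35
tcp_pos: [0.4066, -0.2456, 0.3036]
tool_rot: [0.994, 0.111, -0.001, -0.001]
force: [-0.0, -1.0, -0.0]
finger_gap: 0.001
gripper_force: 0.0
t 1.35 tcp [ 0.4066 -0.2456  0.3036] tipz 0.231 yaw 12.73 F [-0.02 -0.96 -0.03] gap 0.0 0.0726
cnr [ 0.5096 -0.0945] tool cm now [ 13.37 -12.47   0.02] stand cm [13.3  12.54]
```

```bash
python3 -m inch '[{"dx":3.3,"dy":-3.1,"dz":0,"wx":0,"wy":0,"wz":0},{"dx":3.3,"dy":-3.1,"dz":0,"wx":0,"wy":0,"wz":0},{"dx":3.3,"dy":-3.1,"dz":0,"wx":0,"wy":0,"wz":0.3},{"dx":3.4,"dy":-3.2,"dz":0,"wx":0,"wy":0,"wz":0},{"dx":0,"dy":0,"dz":4,"wx":0,"wy":0,"wz":0},{"dx":0,"dy":0,"dz":4,"wx":0,"wy":0,"wz":0},{"dx":0,"dy":0,"dz":4,"wx":0,"wy":0,"wz":0},{"dx":0,"dy":0,"dz":4,"wx":0,"wy":0,"wz":0},{"dx":0,"dy":0,"dz":0,"wx":0,"wy":0,"wz":0},{"dx":0,"dy":0,"dz":0,"wx":0,"wy":0,"wz":0}]'; python3 go.py cnr
```

```text
t: 2.6
tcp_pos: [0.5101, -0.0993, 0.1447]
tool_rot: [0.994, 0.105, 0.001, 0.0]
force: [0.1, -1.0, 0.5]
finger_gap: 0.002
gripper_force: 0.0
t 2.6 tcp [ 0.5101 -0.0993  0.1447] tipz 0.0721 yaw 12.1 F [ 0.1  -0.97  0.48] gap 0.0 0.0726
cnr [ 0.5096 -0.0945] tool cm now [ 0.04 -0.48 -0.  ] stand cm [0.05 0.48]
```

```bash
python3 - <<'E'
from h import *
a=cv2.cvtColor(eyes.snapshot('scene'),cv2.COLOR_RGB2BGR)[150:310,205:425]
cv2.imwrite('pics/s1.png',cv2.resize(a,None,fx=3,fy=3,interpolation=2))
E
```

```text
(no output)
```

View pics/s1.png

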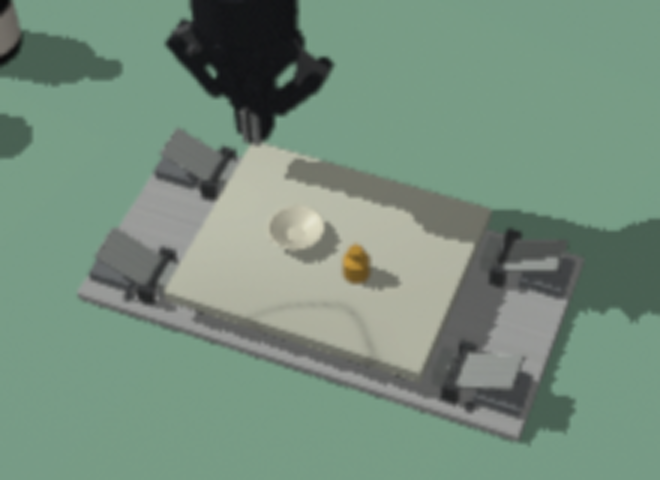

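The shut fingertips hang over the near right corner, at about (255,135) in the crop. Next I correct sideways and feel down.

```bash
python3 -m inch '[{"dx":0,"dy":-0.4,"dz":1.2,"wx":0,"wy":0,"wz":0},{"dx":0,"dy":0,"dz":1.2,"wx":0,"wy":0,"wz":0},{"dx":0,"dy":0,"dz":0.2,"wx":0,"wy":0,"wz":0},{"dx":0,"dy":0,"dz":0,"wx":0,"wy":0,"wz":0},{"dx":0,"dy":0,"dz":0,"wx":0,"wy":0,"wz":0}]'; python3 go.py cnr
python3 -m inch '[{"dx":0,"dy":0,"dz":0.1,"wx":0,"wy":0,"wz":0},{"dx":0,"dy":0,"dz":0.1,"wx":0,"wy":0,"wz":0},{"dx":0,"dy":0,"dz":0.1,"wx":0,"wy":0,"wz":0},{"dx":0,"dy":0,"dz":0,"wx":0,"wy":0,"wz":0}]'; python3 go.py cnr
```

```text
t: 3.28
tcp_pos: [0.5088, -0.0945, 0.1181]
tool_rot: [0.994, 0.106, 0.0, 0.0]
force: [0.7, -0.9, 0.1]
finger_gap: -0.002
gripper_force: 0.0
t 3.27 tcp [ 0.5088 -0.0945  0.1181] tipz 0.0455 yaw 12.14 F [ 0.69 -0.88  0.1 ] gap -0.0 0.0726
cnr [ 0.5096 -0.0945] tool cm now [0.07 0.02 0.  ] stand cm [ 0.07 -0.02]
t: 3.78
tcp_pos: [0.5086, -0.0944, 0.1149]
tool_rot: [0.994, 0.106, -0.0, -0.0]
force: [-0.6, 0.3, 0.8]
finger_gap: -0.0
gripper_force: 0.0
t 3.77 tcp [ 0.5086 -0.0944  0.1149] tipz 0.0423 yaw 12.14 F [-0.57  0.26  0.76] gap -0.0 0.0726
cnr [ 0.5096 -0.0945] tool cm now [ 0.09  0.03 -0.  ] stand cm [ 0.09 -0.03]
```

```bash
for i in 1 2; do python3 -m inch '[{"dx":0,"dy":0,"dz":0.1,"wx":0,"wy":0,"wz":0},{"dx":0,"dy":0,"dz":0,"wx":0,"wy":0,"wz":0},{"dx":0,"dy":0,"dz":0,"wx":0,"wy":0,"wz":0}]' | sed -n '1p;2p;4p'; done
```

```text
t: 4.15
tcp_pos: [0.5086, -0.0945, 0.114]
force: [-0.9, -1.0, 2.6]
t: 4.53
tcp_pos: [0.5086, -0.0945, 0.1129]
force: [-2.2, -2.3, 2.5]
```

```bash
for i in 1 2; do python3 -m inch '[{"dx":0,"dy":0,"dz":0.1,"wx":0,"wy":0,"wz":0},{"dx":0,"dy":0,"dz":0,"wx":0,"wy":0,"wz":0},{"dx":0,"dy":0,"dz":0,"wx":0,"wy":0,"wz":0}]' | sed -n '1p;2p;4p'; done
```

```text
t: 4.9
tcp_pos: [0.5085, -0.0945, 0.1119]
force: [-1.9, -2.1, 3.6]
t: 5.28
tcp_pos: [0.5086, -0.0945, 0.1109]
force: [-1.9, -2.9, 4.1]
```

```bash
for i in 1 2 3; do python3 -m inch '[{"dx":0,"dy":0,"dz":0.1,"wx":0,"wy":0,"wz":0},{"dx":0,"dy":0,"dz":0,"wx":0,"wy":0,"wz":0},{"dx":0,"dy":0,"dz":0,"wx":0,"wy":0,"wz":0}]' | sed -n '1p;2p;4p'; done
```

```text
t: 5.65
tcp_pos: [0.5086, -0.0945, 0.1101]
force: [-2.6, -3.6, 6.1]
t: 6.02
tcp_pos: [0.5085, -0.0945, 0.1098]
force: [-4.1, -3.5, 10.7]
t: 6.4
tcp_pos: [0.5085, -0.0946, 0.1096]
force: [-6.3, -2.5, 17.3]
```

The corner sank about 5 mm, from tip height 42 mm to 37 mm, at 3–4 N, and then went firm, reaching 17 N. So near right is the springy corner and it is right down. Now I release it and go to its leaf.

```bash
python3 -m inch '[{"dx":0,"dy":0,"dz":-0.2,"wx":0,"wy":0,"wz":0},{"dx":0,"dy":0,"dz":-0.2,"wx":0,"wy":0,"wz":0},{"dx":0,"dy":0,"dz":-0.2,"wx":0,"wy":0,"wz":0},{"dx":0,"dy":0,"dz":-0.3,"wx":0,"wy":0,"wz":0},{"dx":0,"dy":0,"dz":-1.2,"wx":0,"wy":0,"wz":0},{"dx":0,"dy":0,"dz":-2,"wx":0,"wy":0,"wz":0},{"dx":0,"dy":0,"dz":0,"wx":0,"wy":0,"wz":0},{"dx":0,"dy":0,"dz":0,"wx":0,"wy":0,"wz":0}]' | sed -n '1p;2p;4p'; python3 go.py lnr
python3 - <<'E'
from h import *
a=cv2.cvtColor(eyes.snapshot('scene'),cv2.COLOR_RGB2BGR)[150:310,205:425]
b=cv2.imread('pics/scene0.png')[150:310,205:425]
cv2.imwrite('pics/s2.png',cv2.resize(np.vstack([a,b]),None,fx=1.8,fy=1.8,interpolation=2))
E
```

```text
t: 7.4
tcp_pos: [0.5086, -0.0943, 0.1489]
force: [-0.1, -0.4, 0.3]
t 7.4 tcp [ 0.5086 -0.0943  0.1489] tipz 0.0763 yaw 12.14 F [-0.07 -0.37  0.28] gap -0.01 0.0726
lnr [ 0.5304 -0.1657] tool cm now [ 0.63  7.44 -0.  ] stand cm [ 0.59 -7.44]
```

View pics/s2.png

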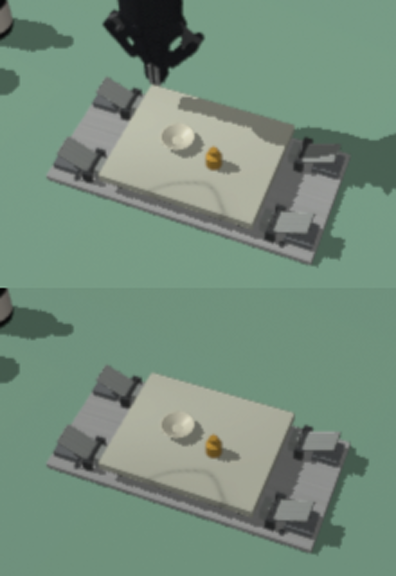

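The slab, dish, weight and leaves look unchanged from the first picture. I now move over the near right leaf and push it down.

```bash
python3 -m inch '[{"dx":0.3,"dy":3.7,"dz":0,"wx":0,"wy":0,"wz":0},{"dx":0.3,"dy":3.7,"dz":0,"wx":0,"wy":0,"wz":0},{"dx":0,"dy":0,"dz":0,"wx":0,"wy":0,"wz":0},{"dx":0,"dy":0,"dz":1,"wx":0,"wy":0,"wz":0},{"dx":0,"dy":0,"dz":1,"wx":0,"wy":0,"wz":0},{"dx":0,"dy":0,"dz":1,"wx":0,"wy":0,"wz":0},{"dx":0,"dy":0,"dz":0,"wx":0,"wy":0,"wz":0},{"dx":0,"dy":0,"dz":0,"wx":0,"wy":0,"wz":0}]'  | sed -n '1p;2p;4p'; python3 go.py lnr
for i in 1 2; do python3 -m inch '[{"dx":0,"dy":0,"dz":0.2,"wx":0,"wy":0,"wz":0},{"dx":0,"dy":0,"dz":0.2,"wx":0,"wy":0,"wz":0},{"dx":0,"dy":0,"dz":0.2,"wx":0,"wy":0,"wz":0},{"dx":0,"dy":0,"dz":0,"wx":0,"wy":0,"wz":0}]' | sed -n '1p;2p;4p'; done
```

```text
t: 8.45
tcp_pos: [0.5301, -0.1653, 0.1188]
force: [-0.2, 0.1, 0.7]
t 8.45 tcp [ 0.5301 -0.1653  0.1188] tipz 0.0462 yaw 12.16 F [-0.17  0.1   0.73] gap -0.0 0.0726
lnr [ 0.5304 -0.1657] tool cm now [ 0.01  0.04 -0.  ] stand cm [ 0.01 -0.04]
t: 8.95
tcp_pos: [0.5304, -0.1658, 0.1131]
force: [-0.2, -0.3, 1.0]
t: 9.45
tcp_pos: [0.53, -0.1654, 0.1066]
force: [0.2, 0.0, 1.4]
```

```bash
for i in 1 2 3 4; do python3 -m inch '[{"dx":0,"dy":0,"dz":0.2,"wx":0,"wy":0,"wz":0},{"dx":0,"dy":0,"dz":0,"wx":0,"wy":0,"wz":0},{"dx":0,"dy":0,"dz":0,"wx":0,"wy":0,"wz":0}]' | sed -n '1p;2p;4p'; done
```

```text
t: 9.82
tcp_pos: [0.5297, -0.1652, 0.1047]
force: [0.6, -0.5, -0.5]
t: 10.2
tcp_pos: [0.5299, -0.1654, 0.1028]
force: [0.8, -1.0, 0.0]
t: 10.58
tcp_pos: [0.5301, -0.1655, 0.1008]
force: [-0.3, -0.8, 0.7]
t: 10.95
tcp_pos: [0.5301, -0.1655, 0.0988]
force: [-0.1, -1.2, -0.5]
```

```bash
python3 - <<'E'
from h import *
a=cv2.cvtColor(eyes.snapshot('scene'),cv2.COLOR_RGB2BGR)[160:280,210:310]
b=cv2.cvtColor(eyes.snapshot('top'),cv2.COLOR_RGB2BGR)[130:250,330:430]
print(proj('scene',[.5304,-.1657,.026]),proj('top',[.5304,-.1657,.026]))
cv2.imwrite('pics/s3.png',cv2.resize(np.hstack([a,b]),None,fx=4,fy=4,interpolation=2))
E
```

```text
[[264.16212981 201.75666458]] [[387.44551694 195.59619005]]
```

View pics/s3.png

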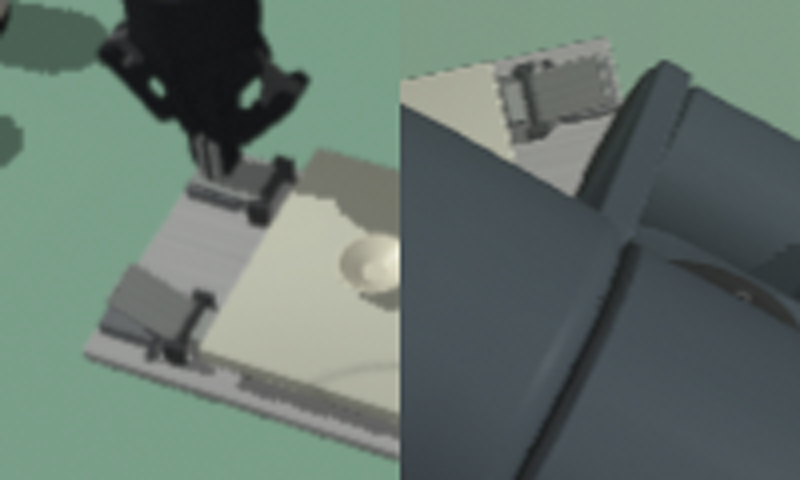

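The leaf under the tip, at about (235,180) in the crop, is nearly flat on its pad. The far right leaf still stands. I'll press on to the stop.

```bash
for i in 1 2 3 4 5; do python3 -m inch '[{"dx":0,"dy":0,"dz":0.1,"wx":0,"wy":0,"wz":0},{"dx":0,"dy":0,"dz":0,"wx":0,"wy":0,"wz":0},{"dx":0,"dy":0,"dz":0,"wx":0,"wy":0,"wz":0}]' | sed -n '1p;2p;4p'; done
```

```text
t: 11.42
tcp_pos: [0.5301, -0.1655, 0.0979]
force: [0.1, 0.2, 0.7]
t: 11.8
tcp_pos: [0.5301, -0.1656, 0.0969]
force: [-0.1, -1.4, 0.5]
t: 12.18
tcp_pos: [0.5301, -0.1656, 0.0965]
force: [-0.6, 0.1, 4.9]
t: 12.55
tcp_pos: [0.5302, -0.1655, 0.0963]
force: [-2.0, 0.1, 11.3]
t: 12.92
tcp_pos: [0.5302, -0.1656, 0.0961]
force: [-3.2, 0.2, 17.4]
```

It stopped firmly with the tip at 23.5–24 mm, which is the flat height. Now I lift straight off and check.

```bash
python3 -m inch '[{"dx":0,"dy":0,"dz":-0.3,"wx":0,"wy":0,"wz":0},{"dx":0,"dy":0,"dz":-0.3,"wx":0,"wy":0,"wz":0},{"dx":0,"dy":0,"dz":-2,"wx":0,"wy":0,"wz":0},{"dx":0,"dy":0,"dz":-4,"wx":0,"wy":0,"wz":0},{"dx":0,"dy":0,"dz":-4,"wx":0,"wy":0,"wz":0},{"dx":0,"dy":0,"dz":-4,"wx":0,"wy":0,"wz":0},{"dx":0,"dy":0,"dz":-4,"wx":0,"wy":0,"wz":0},{"dx":0,"dy":0,"dz":0,"wx":0,"wy":0,"wz":0},{"dx":0,"dy":0,"dz":0,"wx":0,"wy":0,"wz":0}]' | sed -n '1p;2p;4p'
python3 - <<'E'
from h import *
a=cv2.cvtColor(eyes.snapshot('scene'),cv2.COLOR_RGB2BGR)[110:380,150:520]
cv2.imwrite('pics/s4.png',cv2.resize(a,None,fx=2.1,fy=2.1,interpolation=2))
E
```

```text
t: 14.05
tcp_pos: [0.5295, -0.1652, 0.2791]
force: [-1.0, 0.1, -0.0]
```

View pics/s4.png

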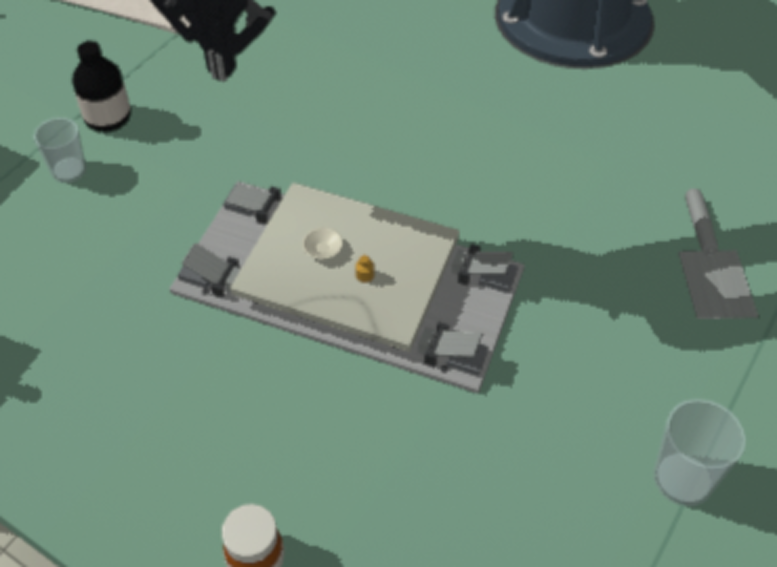

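The near right leaf, at about (250,200), lies flat and the other three stand. The slab, dish, weight and glassware are in place and the gripper is clear.

```bash
python3 -c "
from station import workorder
print(workorder.sign_off())"
```

```text
the job is handed in; nothing more can be done
None
```

The near right corner was the one that rocked (the first I pressed, so the other three went untested): I pressed it right down, pushed its shim leaf flat and left it so, the final picture shows the other three leaves standing and everything else in place, and the job is handed in at about 14 s.

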